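# Overhang the red waste end for sawing

### The arm

A 6-joint arm with a two-finger parallel gripper is mounted at the origin on the work surface. World frame = base frame: x ahead of the robot, y to its left, z up, the work surface at z = 0. Lengths are in m, angles in rad, forces in N, time in s.
With the tool pointing down it reaches from about 0.35 to 0.85 m from the base axis. Payload 8.1 kg.
Tool frame: the origin (TCP) lies midway between the tips of the shut fingers; the grasp point (between the pads) lies 19 mm behind it; z points along the fingers, y is the line along which they close (so a half turn about z gives the same grasp; the last joint's range is limited). The gripper opens to 85 mm and grips with 20 to 120 N. Pads are 22 mm wide; open, the fingers measure 114 mm over their backs; the gripper's body (76 mm by 85 mm) begins 54 mm behind the grasp point. The pads swing forward as they close: fully open they stand 13 mm farther back than shut.
Start: joints at [-1.411, 0.13, 1.488, -0, 1.523, -0.085], TCP at [0.145, -0.582, 0.231] pointing down, gripper open.
Joint ranges: [-2.96, 2.96], [-0.89, 2.26], [0.02, 2.5], [-1.34, 4.48], [0, 2.73], [-2.66, 2.66]. Speed limits (rad/s): [2.39, 2.39, 2.79, 3.14, 3.14, 3.14].

### API

Orientations are given as a 3x3 rotation matrix whose columns are the frame's x, y, z axes.
In Python, from station import r, cams gives the robot as it stands.
- The arm moves only by the tool drive_tool, never from a script. Its argument "commands" is a list of rows, each an object of numbers: "rx", "ry", "rz": the turn, a rotation vector about the world's x, y, z in rad; "tx", "ty", "tz": the shift along the world's x, y, z in mm; "grip": the opening, from 0 (shut) to 1 (fully open). A call has exactly 5 rows; each row shifts and turns the commanded pose from where the row before left it; what a row does not reach is not made up. A row lasts 1/12 s, in which the tool goes at most 41.7 mm and 7.16 degrees, less where a joint would pass 70% of its speed; a pose out of reach is approached as far as the arm can. A call with a gripper value outside its range is refused whole. The fingers move at their own pace and stop on an object; "newtons" is the grip in N (left out, the last holds). Time passes only in rows, so rows that do not move let the fingers close, or fill a call up. It gives the time, the measured TCP pose, the force, the opening and the grip force at its end, in the units of the state.
- r.state(): the state, without advancing time (a new reading comes with each control period).
- cams.get_image(name): name is "scene" or "top" or "wrist"; returns the picture (420x560x3 uint8, red, green, blue); there is no depth.
- cams.camera_params(name): a dict with "camera_matrix" (3x3 intrinsics, pixels), "R" (3x3) and "t" (3): a world point X has camera coordinates R X + t; the wrist camera has in their place "mount" (4x4, takes a point from camera to tool coordinates, whose origin is the TCP and whose axes are the flange's). Camera axes: x right, y down, z forward; pixel columns grow to the right and rows downward; lengths in m; the calibration is good to about 2 mm. A picture is of the moment at which its call begins: read the wrist's pose just before it. camera_params takes no time and is no camera call.
- r.job_done(): hands the job in; it is judged then, once.
The state is a dict: "clock": time; "qpos": joint angles; "qvel": joint speeds; "joint_efforts": joint torques, N m; "eef_pos": TCP position; "orientation": TCP orientation; "wrist_force": force on the tool from outside, world axes, zero at the start; "torque": the same for the moment, N m; "finger_gap": finger opening in m; "grip_force": force on a finger pad.
Only numpy, scipy, OpenCV 4.12 (cv2) and the standard library are available. Lean on these libraries where they do the work, as an engineer would, in place of code of your own. Each camera call takes 0.05 s, during which the arm holds its last target. There are 200 camera calls.

### The job

Get the plywood slat ready for sawing: push it along the dark sawing board with the fingertips until exactly its red end hangs out over the board's free edge, the line where the red begins lying over that edge to about 5 mm and square with it. Slide the slat only, without lifting it off the board, keep its full width on the board, and leave the tools and other things around where they are.

Things in the scene. Friction and masses are not known exactly. Their poses are not given: they have to be found in the camera images.
- slat: thin plywood slat, 160 mm long (its x), 90 mm wide (y), 9 mm thick, about 80 g, lying flat on the board. Origin at the centre of its underside, z up. The last 40 mm at its +x end are painted red over the full width (waste to be sawn off), the other 120 mm are bare pale wood. It slides on the board with wood-like friction: an end push of about 1 N moves it
- slat_line (a point): the middle of the straight line where the slat's red paint begins, on its top face, 40 mm from its +x end; axes as the slat's
- slat_tail (a point): the centre of the slat's bare end face (-x end), half-way up its thickness, 120 mm from the line
- board: sawing board, fixed to the table: dark wood, 300 mm long (x), 200 mm wide (y), 36 mm high, flat top, no rim. Origin at the centre of its underside. Its +x end is the free edge: it faces the robot's right (world -y, to within about 20 degrees), the way the red end points, with a 36 mm drop to the table
- board_edge (a point): the middle of the board's free edge, on its top face. Axes as the board's: x points level out over the free edge, y along that edge, z up. The board's top spans x from -300 to 0 mm and y from -100 to +100 mm in this frame
- block: loose wooden block, 50 x 40 x 45 mm high, near the board's robot-far side; origin at the centre of its underside. Leave it alone
- chisel: loose chisel lying flat, 228 mm long, blue handle 24 mm wide and 20 mm high, on the table close to the board's robot-near side; origin under the joint of handle and shank, blade to its +x. Leave it alone
- hammer: loose hammer lying on the table to the right of the board, about 0.3 m long; origin at about the middle, on the table. Leave it alone
- pincers: loose dark steel pincers lying flat, about 220 x 70 mm, 18 mm high; origin at about the middle, on the table. Leave it alone
- jar: loose screw-top jar with a yellow cap, 68 mm diameter, 85 mm high; origin at the centre of its underside. Leave it alone
- mug: loose blue mug, 80 mm diameter, 90 mm high; origin at the centre of its underside. Leave it alone
- tin: loose tin with a green label, 72 mm diameter, 100 mm high; origin at the centre of its underside. Leave it alone

How it is judged:
At the end, for the whole second after the job is handed in: The middle of the red line is within 6 mm of the plane of the board's free edge, the slat is square to that edge within 0.12 rad (7 degrees), lies flat and still on the board, and its centre line is no more than 55 mm to either side of the middle of the edge (so its full width is on the board) (x of slat_line in the frame of board_edge between -0.006 and 0.006 m and y of slat_line in the frame of board_edge between -0.055 and 0.055 m and z of slat_line in the frame of board_edge between 0.005 and 0.013 m and angle between slat's own z axis and vertical below 0.06 rad and angle between the x axis of slat and the x axis of board_edge, either way round below 0.12 rad and linear speed of slat below 0.01 m/s); the robot touches nothing.
It fails at once if the slat is lifted off the board or tipped (more than 8 mm up, or 0.2 rad) (z of slat in the frame of board_edge above 0.008 m or angle between slat's own z axis and vertical above 0.2 rad).
It fails at once if another thing is moved more than 20 mm or knocked over (distance of any of block, chisel, hammer, pincers, jar, mug, tin from where it was at the start of the episode above 0.02 m or angle between any of block, chisel, hammer, pincers, jar, mug, tin's own z axis and vertical above 0.4 rad).
It also fails if it takes over 42 s, if anything falls off the work surface, if the arm or the gripper's body presses on something with over 40 N, if the wrist force passes 120 N, or if a joint passes its speed limit or range.

## Working session

There is one attempt and no reset: what is moved stays moved. The work goes in short steps, Python scripts to look and compute and a tool call to move; the robot and the scene stay as the last step left them, time stands still between calls to the robot, and variables do not carry over. Pictures are saved under pics/ and viewed, at most 10 in all, crops included, and the job is handed in when it is done.

Besides the shell and the picture viewer there is one more tool, called after "Call:" as name(argument=value, ...), one argument or row to a line, values as JSON. drive_tool: Moves the arm, as the interface text tells. Its arguments: {"type":"object","properties":{"commands":{"type":"array"},"newtons":{"type":"number"}},"required":["commands"]}

```bash
mkdir -p pics
python3 - <<'E'
from station import r,cams
import cv2
for n in("top","scene"):
    cv2.imwrite(f"pics/{n}0.png",cams.get_image(n)[:,:,::-1])
    p=cams.camera_params(n);print(n,p["R"].round(3).tolist(),p["t"])
print(r.state())
E
```

```text
top [[-0.058, -0.998, 0.001], [-0.976, 0.057, -0.208], [0.208, -0.013, -0.978]] [0.02807819 0.54943894 0.93061323]
scene [[-0.505, 0.863, 0.011], [0.577, 0.347, -0.739], [-0.642, -0.367, -0.673]] [ 0.28304616 -0.25937902  2.04277536]
{'clock': 0.1, 'qpos': array([-1.41139097e+00,  1.31097718e-01,  1.48915592e+00,  1.64802517e-05,
        1.52299772e+00, -8.54139177e-02]), 'qvel': array([-2.79063453e-03, -6.43662161e-04, -2.25596159e-03, -2.12158849e-03,
       -4.58132314e-04, -8.75335489e-05]), 'joint_efforts': array([ 2.99209823e-04, -5.70948350e+01, -5.01945806e+01, -3.13672563e-04,
        8.06372787e-03,  5.14836429e-06]), 'eef_pos': array([ 0.14537049, -0.58162165,  0.23035006]), 'orientation': array([[ 9.70181360e-01,  2.42380008e-01, -2.47034331e-04],
       [ 2.42380082e-01, -9.70179986e-01,  1.64028206e-03],
       [ 1.57903816e-04, -1.65124728e-03, -9.99998624e-01]]), 'wrist_force': array([-0.52009357, -0.67111661, -0.29883509]), 'torque': array([-0.01392247,  0.01074259, -0.05111329]), 'grip_force': 0.0, 'finger_gap': 0.08564512080118802}
```

View pics/top0.png

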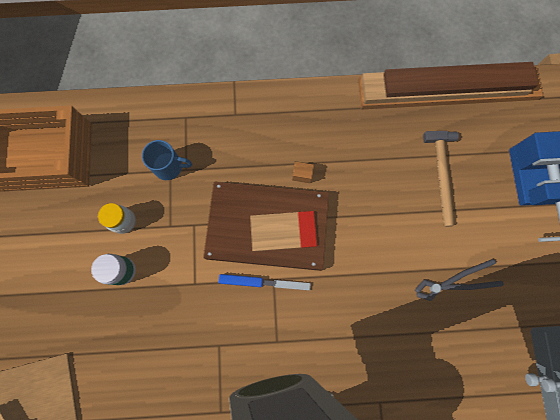

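View pics/scene0.png

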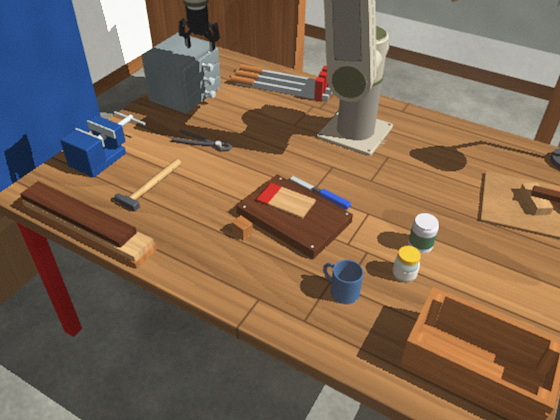

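The top view shows the board with corners at about (211,182), (337,192), (326,270) and (206,260). The slat spans about (250,213) to (317,250) with its red end on the right. The chisel is near (265,282) and the block near (306,172).

```bash
cat > h.py <<'E'
import numpy as np,cv2
from station import r,cams
def cast(n,px,z,st=None):
    p=cams.camera_params(n);K=np.array(p["camera_matrix"])
    if n=="wrist":
        T=np.eye(4);T[:3,:3]=st["orientation"];T[:3,3]=st["eef_pos"]
        M=T@np.array(p["mount"]);R=M[:3,:3];C=M[:3,3]
    else: R=np.array(p["R"]).T;C=-R@np.array(p["t"])
    d=(R@np.linalg.inv(K)@np.c_[np.atleast_2d(px),np.ones(len(np.atleast_2d(px)))].T).T
    return C+d*((z-C[2])/d[:,2])[:,None]
E
python3 - <<'E'
from h import *
for nm,px,z in [("board",[(211,182),(337,192),(326,270),(206,260)],.036),("slat",[(251,216),(298,212),(313,211),(317,246),(302,248),(253,250)],.045),("chisel",[(220,279),(312,288)],.01),("block",[(293,170),(320,172)],.04)]:
    print(nm,cast("top",px,z).round(3).tolist())
print(cams.camera_params("wrist"))
E
```

```text
board [[0.643, 0.167, 0.036], [0.598, -0.157, 0.036], [0.4, -0.112, 0.036], [0.442, 0.184, 0.036]]
slat [[0.545, 0.067, 0.045], [0.549, -0.052, 0.045], [0.549, -0.09, 0.045], [0.46, -0.093, 0.045], [0.457, -0.056, 0.045], [0.459, 0.066, 0.045]]
chisel [[0.395, 0.154, 0.01], [0.359, -0.076, 0.01]]
block [[0.662, -0.047, 0.04], [0.653, -0.117, 0.04]]
{'camera_matrix': array([[363.44585321,   0.        , 277.02965582],
       [  0.        , 363.44585321, 205.37639127],
       [  0.        ,   0.        ,   1.        ]]), 'mount': array([[ 7.02433323e-05, -9.46939957e-01, -3.21410506e-01,
         8.31885511e-02],
       [ 9.99999668e-01, -1.94456650e-04,  7.91455402e-04,
         1.28392862e-05],
       [-8.11961154e-04, -3.21410455e-01,  9.46939629e-01,
        -1.41680711e-01],
       [ 0.00000000e+00,  0.00000000e+00,  0.00000000e+00,
         1.00000000e+00]])}
```

Call:
drive_tool(
  commands=[
    {"tx": 30, "ty": 28, "rz": 0.11},
    {"tx": 30, "ty": 28, "rz": 0.11},
    {"tx": 30, "ty": 28, "rz": 0.11},
    {"tx": 30, "ty": 28, "rz": 0.11},
    {"tx": 30, "ty": 28, "rz": 0.11},
  ],
)

```text
$.commands[0]: bad value
```

Call:
drive_tool(
  commands=[
    {"tx": 30, "ty": 28, "rz": 0.11},
    {"tx": 30, "ty": 28, "rz": 0.11},
    {"tx": 30, "ty": 28, "rz": 0.11},
    {"tx": 30, "ty": 28, "rz": 0.11},
    {"tx": 30, "ty": 28, "rz": 0.11},
  ],
)

```text
$.commands[0]: bad value
```

Call:
drive_tool(
  commands=[
    {"tx": 6, "ty": 40},
    {"tx": 6, "ty": 40},
    {"tx": 6, "ty": 40},
    {"tx": 6, "ty": 40},
    {"tx": 6, "ty": 40},
  ],
)

```text
$.commands[0]: bad value
```

Call:
drive_tool(
  commands=[
    {"tx": 6, "ty": 40, "grip": 0.6},
    {"tx": 6, "ty": 40, "grip": 0.6},
    {"tx": 6, "ty": 40, "grip": 0.6},
    {"tx": 6, "ty": 40, "grip": 0.6},
    {"tx": 6, "ty": 40, "grip": 0.6},
  ],
)

```text
$.commands[0]: bad value
```

Call:
drive_tool(
  commands=[
    {"grip": 0.6},
    {"grip": 0.6},
    {"grip": 0.6},
    {"grip": 0.6},
    {"grip": 0.6},
  ],
)

```text
$.commands[0]: bad value
```

Run:
```python
from h import *
s=r.state();im=cams.get_image("wrist");cv2.imwrite("pics/w1.png",im[:,:,::-1])
print(s)
import pickle;pickle.dump(s,open("s1.pkl","wb"))
```

```text
{'clock': 0.1, 'qpos': array([-1.41139097e+00,  1.31097718e-01,  1.48915592e+00,  1.64802517e-05,
        1.52299772e+00, -8.54139177e-02]), 'qvel': array([-2.79063453e-03, -6.43662161e-04, -2.25596159e-03, -2.12158849e-03,
       -4.58132314e-04, -8.75335489e-05]), 'joint_efforts': array([ 2.99209823e-04, -5.70948350e+01, -5.01945806e+01, -3.13672563e-04,
        8.06372787e-03,  5.14836429e-06]), 'eef_pos': array([ 0.14537049, -0.58162165,  0.23035006]), 'orientation': array([[ 9.70181360e-01,  2.42380008e-01, -2.47034331e-04],
       [ 2.42380082e-01, -9.70179986e-01,  1.64028206e-03],
       [ 1.57903816e-04, -1.65124728e-03, -9.99998624e-01]]), 'wrist_force': array([-0.52009357, -0.67111661, -0.29883509]), 'torque': array([-0.01392247,  0.01074259, -0.05111329]), 'grip_force': 0.0, 'finger_gap': 0.08564512080118802}
```

View pics/w1.png

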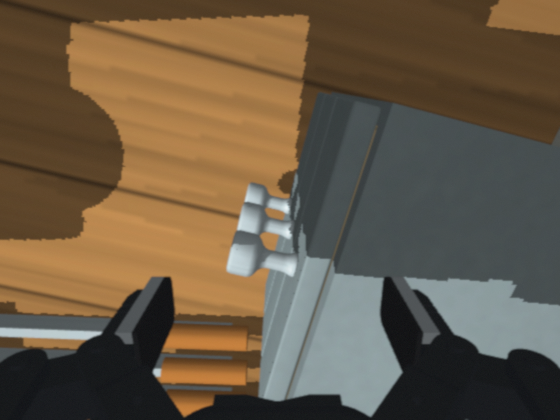

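Rows must carry every key. The start wrist view only shows the bench away from the board. I'll resend the moves.

Call:
drive_tool(
  commands=[
    {"rx": 0, "ry": 0, "rz": 0.11, "tx": 30, "ty": 28, "tz": 0, "grip": 1},
    {"rx": 0, "ry": 0, "rz": 0.11, "tx": 30, "ty": 28, "tz": 0, "grip": 1},
    {"rx": 0, "ry": 0, "rz": 0.11, "tx": 30, "ty": 28, "tz": 0, "grip": 1},
    {"rx": 0, "ry": 0, "rz": 0.11, "tx": 30, "ty": 28, "tz": 0, "grip": 1},
    {"rx": 0, "ry": 0, "rz": 0.11, "tx": 30, "ty": 28, "tz": 0, "grip": 1},
  ],
)

```text
clock: 0.57
eef_pos: [0.2963, -0.4405, 0.231]
orientation: [[0.697, 0.717, -0.0], [0.717, -0.697, 0.0], [0.0, -0.0, -1.0]]
wrist_force: [0.9, -0.5, -0.4]
finger_gap: 0.0853
grip_force: 0.0
```

Call:
drive_tool(
  commands=[
    {"rx": 0, "ry": 0, "rz": 0.11, "tx": 30, "ty": 28, "tz": 0, "grip": 1},
    {"rx": 0, "ry": 0, "rz": 0.11, "tx": 30, "ty": 28, "tz": 0, "grip": 1},
    {"rx": 0, "ry": 0, "rz": 0.11, "tx": 30, "ty": 28, "tz": 0, "grip": 1},
    {"rx": 0, "ry": 0, "rz": 0.11, "tx": 30, "ty": 28, "tz": 0, "grip": 1},
    {"rx": 0, "ry": 0, "rz": 0.11, "tx": 30, "ty": 28, "tz": 0, "grip": 1},
  ],
)

```text
clock: 0.98
eef_pos: [0.4465, -0.3003, 0.2312]
orientation: [[0.219, 0.976, -0.0], [0.976, -0.219, 0.0], [0.0, -0.0, -1.0]]
wrist_force: [1.2, -0.9, -0.2]
finger_gap: 0.0856
grip_force: 0.0
```

Call:
drive_tool(
  commands=[
    {"rx": 0, "ry": 0, "rz": 0, "tx": 10, "ty": 40, "tz": 0, "grip": 1},
    {"rx": 0, "ry": 0, "rz": 0, "tx": 10, "ty": 40, "tz": 0, "grip": 1},
    {"rx": 0, "ry": 0, "rz": 0, "tx": 10, "ty": 40, "tz": 0, "grip": 1},
    {"rx": 0, "ry": 0, "rz": 0, "tx": 10, "ty": 40, "tz": 0, "grip": 1},
    {"rx": 0, "ry": 0, "rz": 0, "tx": 10, "ty": 40, "tz": 0, "grip": 1},
  ],
)

```text
clock: 1.4
eef_pos: [0.4954, -0.1001, 0.2311]
orientation: [[0.224, 0.975, -0.0], [0.975, -0.224, 0.0], [0.0, -0.0, -1.0]]
wrist_force: [0.8, -0.5, -0.1]
finger_gap: 0.0855
grip_force: 0.0
```

Call:
drive_tool(
  commands=[
    {"rx": 0, "ry": 0, "rz": 0, "tx": 5, "ty": 40, "tz": 0, "grip": 1},
    {"rx": 0, "ry": 0, "rz": 0, "tx": 0, "ty": 0, "tz": 0, "grip": 1},
    {"rx": 0, "ry": 0, "rz": 0, "tx": 0, "ty": 0, "tz": 0, "grip": 1},
    {"rx": 0, "ry": 0, "rz": 0, "tx": 0, "ty": 0, "tz": 0, "grip": 1},
    {"rx": 0, "ry": 0, "rz": 0, "tx": 0, "ty": 0, "tz": 0, "grip": 1},
  ],
)

```text
clock: 1.82
eef_pos: [0.5002, -0.0632, 0.2311]
orientation: [[0.225, 0.974, -0.0], [0.974, -0.225, -0.0], [-0.0, -0.0, -1.0]]
wrist_force: [0.7, -0.7, 0.1]
finger_gap: 0.0852
grip_force: 0.0
```

Run:
```python
from h import *
s=r.state();im=cams.get_image("wrist");cv2.imwrite("pics/w2.png",im[:,:,::-1])
print(s["clock"],s["eef_pos"],s["orientation"])
import pickle;pickle.dump(s,open("s2.pkl","wb"))
```

```text
1.8167 [ 0.50023944 -0.06315969  0.23113515] [[ 2.25130193e-01  9.74328623e-01 -3.60481742e-04]
 [ 9.74328605e-01 -2.25130313e-01 -3.35345309e-04]
 [-4.07891901e-04 -2.75731318e-04 -9.99999879e-01]]
```

View pics/w2.png

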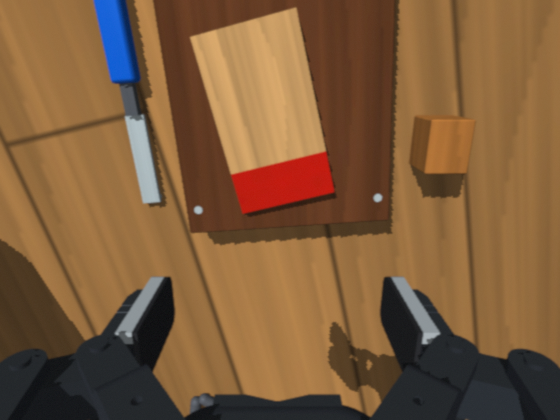

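The wrist view shows the board's free edge from about (190,232) to (390,220). The slat's corners are near (191,37), (297,9), (334,193) and (244,213), and the red line runs from (232,175) to (326,152).

```bash
cat >> h.py <<'E'
def slat(n,im,st):
    """red quad & bare quad corners in world (z .045)"""
    hsv=cv2.cvtColor(im,cv2.COLOR_RGB2HSV)
    red=(((hsv[...,0]<6)|(hsv[...,0]>174))&(hsv[...,1]>180)&(hsv[...,2]>120)).astype(np.uint8)
    _,lab,stt,_=cv2.connectedComponentsWithStats(red);k=1+stt[1:,4].argmax()
    c=max(cv2.findContours((lab==k).astype(np.uint8),cv2.RETR_EXTERNAL,cv2.CHAIN_APPROX_NONE)[0],key=cv2.contourArea)
    return cv2.boxPoints(cv2.minAreaRect(c)),c[:,0]
E
python3 - <<'E'
from h import *
import pickle;s=pickle.load(open("s2.pkl","rb"))
im=cv2.imread("pics/w2.png")[:,:,::-1].copy()
q,c=slat("wrist",im,s);print(q.round(1).tolist())
for x in (215,240,270,300,330,350,365): print(x,im[215:242,x,0].tolist())
E
```

```text
[[230.6999969482422, 174.60000610351562], [325.79998779296875, 151.3000030517578], [335.70001220703125, 191.39999389648438], [240.5, 214.6999969482422]]
215 [92, 93, 92, 93, 92, 93, 93, 94, 93, 94, 93, 95, 94, 94, 95, 89, 78, 83, 86, 86, 86, 87, 87, 87, 86, 86, 87]
240 [96, 96, 97, 97, 97, 96, 97, 98, 97, 97, 98, 98, 97, 92, 83, 84, 86, 86, 86, 87, 86, 86, 86, 86, 87, 87, 89]
270 [95, 94, 95, 95, 95, 95, 95, 96, 95, 95, 96, 91, 82, 87, 89, 90, 90, 91, 91, 89, 89, 89, 89, 89, 91, 97, 128]
300 [91, 91, 91, 91, 90, 90, 92, 90, 91, 87, 75, 77, 81, 81, 81, 80, 81, 81, 81, 82, 80, 83, 82, 89, 118, 151, 163]
330 [102, 101, 102, 103, 102, 103, 100, 96, 82, 76, 75, 72, 70, 68, 68, 67, 65, 65, 61, 61, 60, 60, 76, 101, 105, 103, 101]
350 [107, 106, 107, 107, 106, 106, 99, 79, 75, 76, 75, 76, 76, 75, 75, 75, 76, 76, 76, 79, 102, 139, 149, 148, 149, 149, 149]
365 [94, 94, 94, 94, 95, 87, 75, 77, 79, 79, 80, 80, 79, 79, 79, 80, 79, 80, 84, 107, 144, 155, 156, 156, 156, 155, 153]
```

Run:
```python
from h import *
import pickle;s=pickle.load(open("s2.pkl","rb"))
e=cast("wrist",[(215,230.5),(240,228.7),(270,226.8),(300,224.8),(330,222.8),(350,221.5),(365,220.5)],.036,s)
m=np.polyfit(e[:,0],e[:,1],1);yb=np.array([1,m[0]]);yb/=np.linalg.norm(yb);yb=np.array([yb[0],yb[1]]);xb=np.array([yb[1],-yb[0]])
mid=cast("wrist",[(190.5,232),(390,219)],.036,s)[:,:2]
print("corners",mid, "len",np.linalg.norm(mid[0]-mid[1]))
o=mid.mean(0);o=np.array([o[0],np.polyval(m,o[0])])
print("o",o,"xb",xb,"yaw",np.degrees(np.arctan2(xb[1],xb[0])),"yb",yb)
for n,px in dict(line1=(231,174.5),line2=(326,151.5),tail1=(191,37),tail2=(297,9),end1=(335.7,192),end2=(241,215)).items():
    p=cast("wrist",px,.045,s)[0,:2];print(n,p.round(4),"edge frame",((p-o)@xb).round(4),((p-o)@yb).round(4))
np.savez("edge.npz",o=o,xb=xb,yb=yb)
```

```text
corners [[ 0.40256646 -0.10215688]
 [ 0.59953186 -0.13337427]] len 0.19942389994397233
o [ 0.50104916 -0.11770987] xb [-0.15533123 -0.98786244] yaw -98.93600702067928 yb [ 0.98786244 -0.15533123]
line1 [ 0.4595 -0.0522] edge frame -0.0583 -0.0512
line2 [ 0.5491 -0.0509] edge frame -0.0735 0.0371
tail1 [0.4582 0.0673] edge frame -0.1762 -0.071
tail2 [0.5475 0.0678] edge frame -0.1905 0.017
end1 [ 0.551  -0.0907] edge frame -0.0344 0.0452
end2 [ 0.4583 -0.0929] edge frame -0.0178 -0.0461
```

Call:
drive_tool(
  commands=[
    {"rx": 0, "ry": 0, "rz": 0.071, "tx": 3, "ty": 34, "tz": 0, "grip": 0.5},
    {"rx": 0, "ry": 0, "rz": 0, "tx": 4, "ty": 34, "tz": 0, "grip": 0.5},
    {"rx": 0, "ry": 0, "rz": 0, "tx": 4, "ty": 34, "tz": 0, "grip": 0.5},
    {"rx": 0, "ry": 0, "rz": 0, "tx": 3, "ty": 34, "tz": 0, "grip": 0.5},
    {"rx": 0, "ry": 0, "rz": 0, "tx": 3, "ty": 30, "tz": 0, "grip": 0.5},
  ],
)

```text
clock: 2.28
eef_pos: [0.5177, 0.1042, 0.2313]
orientation: [[0.157, 0.988, 0.0], [0.988, -0.157, 0.0], [0.0, 0.0, -1.0]]
wrist_force: [0.6, 0.2, 0.2]
finger_gap: 0.0427
grip_force: 0.0
```

Call:
drive_tool(
  commands=[
    {"rx": 0, "ry": 0, "rz": 0, "tx": 0, "ty": 0, "tz": -36, "grip": 0.5},
    {"rx": 0, "ry": 0, "rz": 0, "tx": 0, "ty": 0, "tz": -36, "grip": 0.5},
    {"rx": 0, "ry": 0, "rz": 0, "tx": 0, "ty": 0, "tz": -36, "grip": 0.5},
    {"rx": 0, "ry": 0, "rz": 0, "tx": 0, "ty": 0, "tz": -36, "grip": 0.5},
    {"rx": 0, "ry": 0, "rz": 0, "tx": 0, "ty": 0, "tz": -36, "grip": 0.5},
  ],
)

```text
clock: 2.7
eef_pos: [0.5177, 0.1024, 0.0498]
orientation: [[0.157, 0.988, 0.001], [0.988, -0.157, -0.0], [0.0, 0.001, -1.0]]
wrist_force: [0.6, -0.2, -0.2]
finger_gap: 0.0424
grip_force: 0.0
```

Call:
drive_tool(
  commands=[
    {"rx": 0, "ry": 0, "rz": 0, "tx": 0, "ty": 0, "tz": -3, "grip": 0.5},
    {"rx": 0, "ry": 0, "rz": 0, "tx": 0, "ty": 0, "tz": -2, "grip": 0.5},
    {"rx": 0, "ry": 0, "rz": 0, "tx": 0, "ty": 0, "tz": -1, "grip": 0.5},
    {"rx": 0, "ry": 0, "rz": 0, "tx": 0, "ty": 0, "tz": 0, "grip": 0.5},
    {"rx": 0, "ry": 0, "rz": 0, "tx": 0, "ty": 0, "tz": 0, "grip": 0.5},
  ],
)

```text
clock: 3.12
eef_pos: [0.5197, 0.1038, 0.0481]
orientation: [[0.155, 0.988, 0.005], [0.988, -0.155, 0.0], [0.001, 0.004, -1.0]]
wrist_force: [0.7, -0.7, 0.8]
finger_gap: 0.0427
grip_force: 0.0
```

Run:
```python
from h import *
s=r.state();print(s["qpos"].round(3),s["wrist_force"],s["torque"],s["eef_pos"],s["joint_efforts"].round(2))
cv2.imwrite("pics/s3.png",cv2.resize(cams.get_image("scene")[100:320,180:440],None,fx=3,fy=2.7)[:,:,::-1])
```

```text
[ 0.1    0.109  1.862 -0.     1.167  0.256] [ 0.65670465 -0.74992448  0.80221663] [-0.0094355   0.00460396 -0.00554366] [0.51973092 0.10381778 0.04814737] [-1.300e-01 -4.917e+01 -4.363e+01 -1.000e-02  1.000e-02 -0.000e+00]
```

View pics/s3.png

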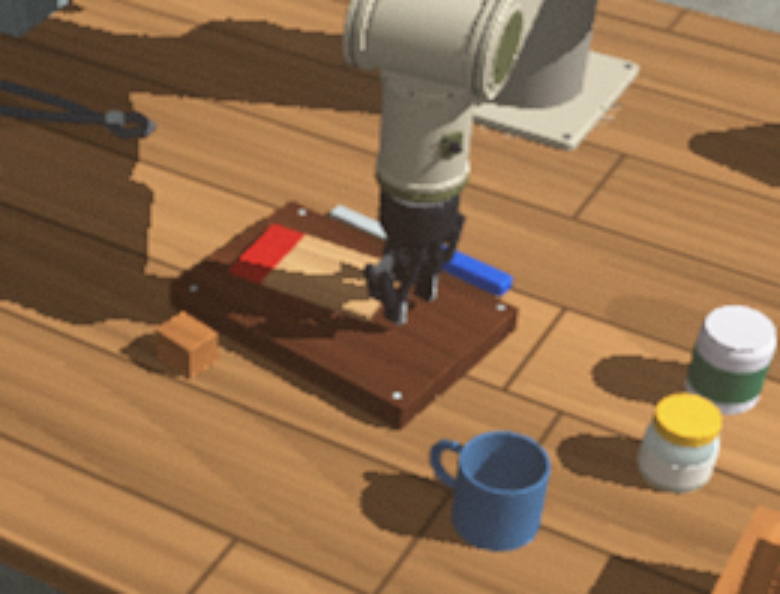

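The scene view shows both fingertips on the board just behind the slat's bare end at about (400,310), with the neighbouring items clear. I'll lower in small steps and watch the force.

Call:
drive_tool(
  commands=[
    {"rx": 0, "ry": 0, "rz": 0, "tx": 0, "ty": 0, "tz": -2, "grip": 0.5},
    {"rx": 0, "ry": 0, "rz": 0, "tx": 0, "ty": 0, "tz": 0, "grip": 0.5},
    {"rx": 0, "ry": 0, "rz": 0, "tx": 0, "ty": 0, "tz": -2, "grip": 0.5},
    {"rx": 0, "ry": 0, "rz": 0, "tx": 0, "ty": 0, "tz": 0, "grip": 0.5},
    {"rx": 0, "ry": 0, "rz": 0, "tx": 0, "ty": 0, "tz": 0, "grip": 0.5},
  ],
)

```text
clock: 3.58
eef_pos: [0.5172, 0.1039, 0.0411]
orientation: [[0.154, 0.988, -0.0], [0.988, -0.154, -0.0], [-0.0, -0.0, -1.0]]
wrist_force: [0.9, -0.5, 0.4]
finger_gap: 0.0424
grip_force: 0.0
```

Call:
drive_tool(
  commands=[
    {"rx": 0, "ry": 0, "rz": 0, "tx": 0, "ty": 0, "tz": -2, "grip": 0.5},
    {"rx": 0, "ry": 0, "rz": 0, "tx": 0, "ty": 0, "tz": 0, "grip": 0.5},
    {"rx": 0, "ry": 0, "rz": 0, "tx": 0, "ty": 0, "tz": -2, "grip": 0.5},
    {"rx": 0, "ry": 0, "rz": 0, "tx": 0, "ty": 0, "tz": 0, "grip": 0.5},
    {"rx": 0, "ry": 0, "rz": 0, "tx": 0, "ty": 0, "tz": 0, "grip": 0.5},
  ],
)

```text
clock: 4.0
eef_pos: [0.5172, 0.1039, 0.037]
orientation: [[0.154, 0.988, -0.001], [0.988, -0.154, -0.0], [-0.0, -0.001, -1.0]]
wrist_force: [0.6, 0.6, -0.1]
finger_gap: 0.0424
grip_force: 0.0
```

Call:
drive_tool(
  commands=[
    {"rx": 0, "ry": 0, "rz": 0, "tx": 0, "ty": 0, "tz": -1, "grip": 0.5},
    {"rx": 0, "ry": 0, "rz": 0, "tx": 0, "ty": 0, "tz": -1, "grip": 0.5},
    {"rx": 0, "ry": 0, "rz": 0, "tx": 0, "ty": 0, "tz": -1, "grip": 0.5},
    {"rx": 0, "ry": 0, "rz": 0, "tx": 0, "ty": 0, "tz": 0, "grip": 0.5},
    {"rx": 0, "ry": 0, "rz": 0, "tx": 0, "ty": 0, "tz": 0, "grip": 0.5},
  ],
)

```text
clock: 4.42
eef_pos: [0.5174, 0.1039, 0.0343]
orientation: [[0.154, 0.988, -0.0], [0.988, -0.154, 0.0], [0.0, -0.0, -1.0]]
wrist_force: [0.7, 0.3, -0.3]
finger_gap: 0.0429
grip_force: 0.0
```

Call:
drive_tool(
  commands=[
    {"rx": 0, "ry": 0, "rz": 0, "tx": 0, "ty": 0, "tz": -1, "grip": 0.5},
    {"rx": 0, "ry": 0, "rz": 0, "tx": 0, "ty": 0, "tz": -1, "grip": 0.5},
    {"rx": 0, "ry": 0, "rz": 0, "tx": 0, "ty": 0, "tz": 0, "grip": 0.5},
    {"rx": 0, "ry": 0, "rz": 0, "tx": 0, "ty": 0, "tz": 0, "grip": 0.5},
    {"rx": 0, "ry": 0, "rz": 0, "tx": 0, "ty": 0, "tz": 0, "grip": 0.5},
  ],
)

```text
clock: 4.83
eef_pos: [0.5176, 0.1039, 0.0341]
orientation: [[0.154, 0.988, -0.0], [0.988, -0.154, -0.0], [-0.0, -0.0, -1.0]]
wrist_force: [-10.1, -1.9, 19.3]
finger_gap: 0.0429
grip_force: 9.5
```

Call:
drive_tool(
  commands=[
    {"rx": 0, "ry": 0, "rz": 0, "tx": 0, "ty": 0, "tz": 4, "grip": 0.5},
    {"rx": 0, "ry": 0, "rz": 0, "tx": 0, "ty": 0, "tz": 0, "grip": 0.5},
    {"rx": 0, "ry": 0, "rz": 0, "tx": -0.8, "ty": -5, "tz": 0, "grip": 0.5},
    {"rx": 0, "ry": 0, "rz": 0, "tx": -0.8, "ty": -5, "tz": 0, "grip": 0.5},
    {"rx": 0, "ry": 0, "rz": 0, "tx": -0.8, "ty": -5, "tz": 0, "grip": 0.5},
  ],
)

```text
clock: 5.25
eef_pos: [0.5146, 0.0883, 0.0358]
orientation: [[0.154, 0.988, -0.001], [0.988, -0.154, -0.0], [-0.0, -0.001, -1.0]]
wrist_force: [0.3, -0.1, 0.1]
finger_gap: 0.0425
grip_force: 0.0
```

Call:
drive_tool(
  commands=[
    {"rx": 0, "ry": 0, "rz": 0, "tx": -0.8, "ty": -5, "tz": 0, "grip": 0.5},
    {"rx": 0, "ry": 0, "rz": 0, "tx": -0.8, "ty": -5, "tz": 0, "grip": 0.5},
    {"rx": 0, "ry": 0, "rz": 0, "tx": -0.8, "ty": -5, "tz": 0, "grip": 0.5},
    {"rx": 0, "ry": 0, "rz": 0, "tx": -0.8, "ty": -5, "tz": 0, "grip": 0.5},
    {"rx": 0, "ry": 0, "rz": 0, "tx": -0.8, "ty": -5, "tz": 0, "grip": 0.5},
  ],
)

```text
clock: 5.67
eef_pos: [0.5109, 0.0633, 0.0363]
orientation: [[0.155, 0.988, -0.0], [0.988, -0.155, 0.0], [0.0, -0.0, -1.0]]
wrist_force: [-0.2, -0.1, -0.0]
finger_gap: 0.0428
grip_force: 0.2
```

Call:
drive_tool(
  commands=[
    {"rx": 0, "ry": 0, "rz": 0, "tx": -0.8, "ty": -5, "tz": 0, "grip": 0.5},
    {"rx": 0, "ry": 0, "rz": 0, "tx": -0.8, "ty": -5, "tz": 0, "grip": 0.5},
    {"rx": 0, "ry": 0, "rz": 0, "tx": -0.8, "ty": -5, "tz": 0, "grip": 0.5},
    {"rx": 0, "ry": 0, "rz": 0, "tx": 0, "ty": 0, "tz": 0, "grip": 0.5},
    {"rx": 0, "ry": 0, "rz": 0, "tx": 0, "ty": 0, "tz": 0, "grip": 0.5},
  ],
)

```text
clock: 6.08
eef_pos: [0.5086, 0.0486, 0.0363]
orientation: [[0.155, 0.988, 0.0], [0.988, -0.155, 0.0], [0.0, 0.0, -1.0]]
wrist_force: [0.6, -0.0, -1.4]
finger_gap: 0.0424
grip_force: 0.0
```

Run:
```python
from h import *
import pickle
s=r.state();a=cams.get_image("wrist");b=cams.get_image("top")
pickle.dump(s,open("s4.pkl","wb"));cv2.imwrite("pics/w4.png",a[:,:,::-1]);cv2.imwrite("pics/t4.png",b[:,:,::-1])
cv2.imwrite("pics/v4.png",np.hstack([cv2.resize(a,(400,300)),cv2.resize(b[160:310,180:380],(400,300))])[:,:,::-1])
```

```text
(no output)
```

View pics/v4.png

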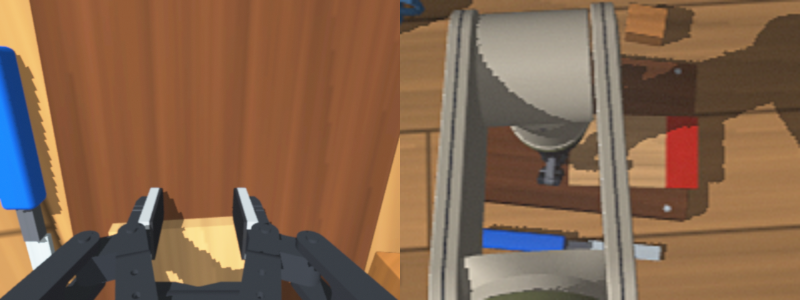

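The left half (wrist) shows the slat's bare end squared up between the fingers, with its tail edge at about row 310 of the full picture. The right half (top) shows the slat near square to the edge, its red end starting to hang out.

Run:
```python
from h import *
import pickle;s=pickle.load(open("s4.pkl","rb"));E=np.load("edge.npz");o,xb,yb=E["o"],E["xb"],E["yb"]
f=lambda p:np.c_[(p[:,:2]-o)@xb,(p[:,:2]-o)@yb].round(4).tolist()
a=cv2.imread("pics/w4.png")
for x in (165,240,260,280,300): print(x,a[296:324,x,2].tolist())
q,c=slat("top",cv2.imread("pics/t4.png")[:,:,::-1].copy(),None)
print(q.tolist(),f(cast("top",q,.045)))
print("tail",f(cast("wrist",[(165,311),(300,307)],.045,s)),"tcp",f(s["eef_pos"][None]))
```

```text
165 [141, 141, 141, 141, 142, 141, 141, 141, 140, 140, 139, 138, 138, 140, 141, 159, 204, 236, 242, 241, 240, 239, 236, 228, 201, 162, 128, 107]
240 [76, 76, 76, 76, 76, 75, 76, 76, 76, 76, 78, 87, 110, 119, 124, 124, 123, 123, 123, 124, 123, 122, 124, 129, 137, 143, 143, 145]
260 [137, 136, 138, 137, 137, 137, 136, 137, 137, 142, 176, 225, 233, 235, 234, 234, 234, 234, 234, 235, 235, 235, 240, 247, 248, 247, 247, 249]
280 [142, 143, 144, 143, 143, 143, 142, 143, 155, 191, 228, 236, 236, 236, 235, 236, 235, 236, 236, 236, 237, 242, 248, 250, 250, 250, 251, 251]
300 [146, 146, 146, 147, 147, 146, 148, 164, 207, 233, 238, 238, 238, 238, 239, 239, 238, 238, 239, 241, 245, 250, 250, 250, 250, 250, 250, 250]
[[313.0, 223.0], [328.0, 223.0], [328.0, 253.0], [313.0, 253.0]] [[-0.0322, 0.0126], [0.0053, 0.0163], [0.0107, -0.059], [-0.0262, -0.0626]]
tail [[-0.1553, -0.0661], [-0.1573, -0.0082]] tcp [[-0.1655, -0.0183]]
```

Run:
```python
from h import *
import pickle;s=pickle.load(open("s4.pkl","rb"));E=np.load("edge.npz");o,xb,yb=E["o"],E["xb"],E["yb"]
f=lambda p:np.c_[(p[:,:2]-o)@xb,(p[:,:2]-o)@yb]
for px,z in [([(165,311.5),(240,307.8),(260,306),(280,305),(300,303.3)],.036),([(260,317.5),(280,316.5),(300,315)],.045)]:
    q=f(cast("wrist",px,z,s));print(q.round(4).tolist(),np.degrees(np.polyfit(q[:,1],q[:,0],1)[0]))
```

```text
[[-0.1488, -0.0693], [-0.1507, -0.0349], [-0.1517, -0.0258], [-0.1522, -0.0166], [-0.1531, -0.0076]] -3.9752977155918314
[[-0.152, -0.0254], [-0.1525, -0.0167], [-0.1533, -0.0081]] -4.2049858019666875
```

Call:
drive_tool(
  commands=[
    {"rx": 0, "ry": 0, "rz": 0, "tx": -0.8, "ty": -5, "tz": 0, "grip": 0.5},
    {"rx": 0, "ry": 0, "rz": 0, "tx": -0.8, "ty": -5, "tz": 0, "grip": 0.5},
    {"rx": 0, "ry": 0, "rz": 0, "tx": -0.8, "ty": -5, "tz": 0, "grip": 0.5},
    {"rx": 0, "ry": 0, "rz": 0, "tx": -0.8, "ty": -5, "tz": 0, "grip": 0.5},
    {"rx": 0, "ry": 0, "rz": 0, "tx": -0.8, "ty": -5, "tz": 0, "grip": 0.5},
  ],
)

```text
clock: 6.6
eef_pos: [0.5045, 0.0233, 0.0363]
orientation: [[0.155, 0.988, -0.0], [0.988, -0.155, 0.0], [0.0, -0.0, -1.0]]
wrist_force: [-0.4, 0.9, 1.1]
finger_gap: 0.0431
grip_force: 0.3
```

Call:
drive_tool(
  commands=[
    {"rx": 0, "ry": 0, "rz": 0, "tx": -0.5, "ty": -3, "tz": 0, "grip": 0.5},
    {"rx": 0, "ry": 0, "rz": 0, "tx": -0.3, "ty": -2, "tz": 0, "grip": 0.5},
    {"rx": 0, "ry": 0, "rz": 0, "tx": 0, "ty": 0, "tz": 0, "grip": 0.5},
    {"rx": 0, "ry": 0, "rz": 0, "tx": 0, "ty": 0, "tz": 0, "grip": 0.5},
    {"rx": 0, "ry": 0, "rz": 0, "tx": 0, "ty": 0, "tz": 0, "grip": 0.5},
  ],
)

```text
clock: 7.02
eef_pos: [0.5038, 0.0189, 0.0363]
orientation: [[0.154, 0.988, -0.0], [0.988, -0.154, 0.0], [0.0, -0.0, -1.0]]
wrist_force: [-0.3, 0.6, 0.8]
finger_gap: 0.043
grip_force: 0.0
```

Run:
```python
from h import *
import pickle
s=r.state();a=cams.get_image("wrist");print(s["eef_pos"],s["orientation"][:2,:2].round(4).tolist())
pickle.dump(s,open("s5.pkl","wb"));cv2.imwrite("pics/w5.png",a[:,:,::-1])
for x in (165,240,260,280,300,320): print(x,a[296:324,x,0].tolist())
```

```text
[0.50380371 0.0189258  0.03626449] [[0.1544, 0.988], [0.988, -0.1544]]
165 [139, 139, 141, 140, 145, 181, 228, 236, 235, 234, 232, 231, 229, 229, 228, 227, 230, 237, 244, 246, 246, 246, 245, 238, 219, 176, 137, 116]
240 [75, 75, 75, 74, 77, 91, 115, 122, 123, 123, 123, 122, 122, 122, 123, 122, 123, 129, 139, 143, 144, 143, 142, 143, 142, 143, 143, 143]
260 [137, 136, 135, 136, 142, 174, 222, 231, 231, 231, 232, 232, 232, 232, 232, 232, 232, 239, 246, 249, 249, 249, 249, 249, 249, 249, 249, 249]
280 [141, 141, 141, 142, 146, 177, 223, 232, 233, 233, 233, 233, 232, 233, 233, 233, 233, 239, 248, 249, 249, 250, 250, 251, 252, 252, 252, 252]
300 [141, 142, 141, 142, 147, 180, 226, 235, 236, 236, 236, 235, 235, 235, 235, 236, 236, 241, 248, 250, 250, 250, 250, 250, 250, 250, 250, 250]
320 [137, 137, 138, 138, 142, 176, 224, 233, 233, 234, 233, 233, 234, 234, 234, 234, 235, 241, 248, 250, 250, 250, 250, 249, 249, 249, 249, 249]
```

Tail edge is now level across columns, so the slat is square. I'll back off, raise, and measure the red line against the edge.

Call:
drive_tool(
  commands=[
    {"rx": 0, "ry": 0, "rz": 0, "tx": 1.6, "ty": 10, "tz": 0, "grip": 0.5},
    {"rx": 0, "ry": 0, "rz": 0, "tx": 0, "ty": 0, "tz": 35, "grip": 0.5},
    {"rx": 0, "ry": 0, "rz": 0, "tx": 0, "ty": 0, "tz": 40, "grip": 0.5},
    {"rx": 0, "ry": 0, "rz": 0, "tx": 0, "ty": 0, "tz": 40, "grip": 0.5},
    {"rx": 0, "ry": 0, "rz": 0, "tx": 0, "ty": 0, "tz": 40, "grip": 0.5},
  ],
)

```text
clock: 7.48
eef_pos: [0.5049, 0.0299, 0.1928]
orientation: [[0.154, 0.988, -0.001], [0.988, -0.154, 0.0], [0.0, -0.001, -1.0]]
wrist_force: [0.7, -0.7, 0.5]
finger_gap: 0.0427
grip_force: 0.0
```

Call:
drive_tool(
  commands=[
    {"rx": 0, "ry": 0, "rz": 0, "tx": 0, "ty": -40, "tz": 20, "grip": 0.5},
    {"rx": 0, "ry": 0, "rz": 0, "tx": 0, "ty": -40, "tz": 20, "grip": 0.5},
    {"rx": 0, "ry": 0, "rz": 0, "tx": 0, "ty": -20, "tz": 0, "grip": 0.5},
    {"rx": 0, "ry": 0, "rz": 0, "tx": 0, "ty": 0, "tz": 0, "grip": 0.5},
    {"rx": 0, "ry": 0, "rz": 0, "tx": 0, "ty": 0, "tz": 0, "grip": 0.5},
  ],
)

```text
clock: 7.9
eef_pos: [0.5056, -0.0658, 0.2287]
orientation: [[0.156, 0.988, 0.0], [0.988, -0.156, 0.0], [0.0, 0.0, -1.0]]
wrist_force: [-0.2, 0.6, 0.8]
finger_gap: 0.0428
grip_force: 0.0
```

Run:
```python
from h import *
import pickle
s=r.state();a=cams.get_image("wrist");print(s["clock"],s["eef_pos"])
pickle.dump(s,open("s6.pkl","wb"));cv2.imwrite("pics/w6.png",a[:,:,::-1])
q,c=slat("wrist",a,s);print(q.tolist())
```

```text
7.9 [ 0.50564118 -0.06578948  0.22871176]
[[205.0, 262.0], [205.0, 226.0], [297.0, 226.0], [297.0, 262.0]]
```

View pics/w6.png

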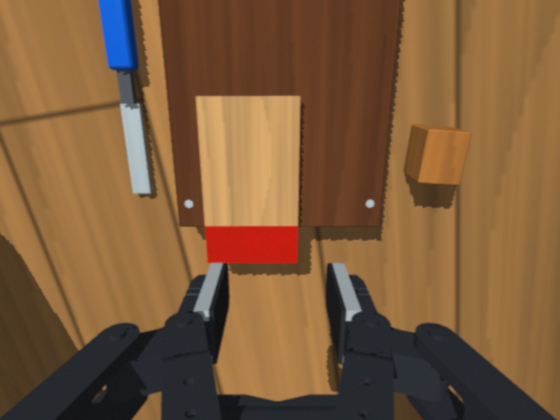

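The slat is square. The red starts at about row 225.5, and the board edge lies at about row 226 (columns 180–205 and 300–382).

Run:
```python
from h import *
import pickle;s=pickle.load(open("s6.pkl","rb"));a=cv2.imread("pics/w6.png")
for x in (188,196,310,335,350,365): print(x,a[217:235,x,2].tolist())
print([a[219:232,x,1].tolist() for x in (230,270)])
E=np.load("edge.npz");o,xb,yb=E["o"],E["xb"],E["yb"]
f=lambda p:np.c_[(p[:,:2]-o)@xb,(p[:,:2]-o)@yb].round(4).tolist()
for v in (225,226,227,228): print(v,"z36",f(cast("wrist",[(190,v),(340,v)],.036,s)),"z45",f(cast("wrist",[(205,v),(299,v)],.045,s)))
print("tail",f(cast("wrist",[(196,96),(301,96)],.045,s)))
```

```text
188 [91, 91, 91, 91, 91, 91, 92, 91, 92, 116, 160, 175, 177, 177, 178, 178, 179, 180]
196 [101, 101, 100, 102, 101, 101, 102, 100, 96, 91, 108, 132, 145, 158, 162, 163, 167, 168]
310 [106, 105, 105, 106, 105, 104, 105, 105, 101, 85, 86, 88, 88, 89, 90, 90, 89, 90]
335 [106, 106, 108, 107, 107, 105, 108, 107, 99, 82, 79, 79, 79, 80, 79, 80, 79, 78]
350 [103, 103, 103, 102, 103, 102, 101, 101, 96, 81, 79, 83, 82, 83, 83, 82, 83, 82]
365 [88, 88, 87, 89, 88, 88, 88, 88, 83, 72, 76, 79, 79, 79, 79, 78, 79, 79]
[[153, 153, 153, 153, 153, 152, 134, 85, 40, 30, 30, 31, 31], [162, 162, 162, 161, 161, 160, 140, 80, 32, 29, 28, 27, 29]]
225 z36 [[-0.0008, -0.0891], [-0.0006, 0.0594]] z45 [[-0.0044, -0.0724], [-0.0042, 0.0182]]
226 z36 [[0.0003, -0.0892], [0.0005, 0.0595]] z45 [[-0.0033, -0.0724], [-0.0032, 0.0182]]
227 z36 [[0.0014, -0.0893], [0.0016, 0.0595]] z45 [[-0.0023, -0.0725], [-0.0022, 0.0182]]
228 z36 [[0.0024, -0.0894], [0.0026, 0.0596]] z45 [[-0.0013, -0.0726], [-0.0011, 0.0182]]
tail [[-0.1234, -0.0724], [-0.1234, 0.0177]]
```

The line is about 3 mm short of the edge. I'll retrace and push 3 mm past the last contact.

Call:
drive_tool(
  commands=[
    {"rx": 0, "ry": 0, "rz": 0, "tx": 0, "ty": 20, "tz": 0, "grip": 0.5},
    {"rx": 0, "ry": 0, "rz": 0, "tx": 0, "ty": 40, "tz": -20, "grip": 0.5},
    {"rx": 0, "ry": 0, "rz": 0, "tx": 0, "ty": 40, "tz": -20, "grip": 0.5},
    {"rx": 0, "ry": 0, "rz": 0, "tx": 0, "ty": 0, "tz": 0, "grip": 0.5},
    {"rx": 0, "ry": 0, "rz": 0, "tx": 0, "ty": 0, "tz": -40, "grip": 0.5},
  ],
)

```text
clock: 8.37
eef_pos: [0.509, 0.0327, 0.1565]
orientation: [[0.149, 0.989, 0.009], [0.989, -0.149, 0.0], [0.002, 0.009, -1.0]]
wrist_force: [2.5, -0.5, 1.0]
finger_gap: 0.0421
grip_force: 0.0
```

Call:
drive_tool(
  commands=[
    {"rx": 0, "ry": 0, "rz": 0, "tx": 0, "ty": 0, "tz": -40, "grip": 0.5},
    {"rx": 0, "ry": 0, "rz": 0, "tx": 0, "ty": 0, "tz": -40, "grip": 0.5},
    {"rx": 0, "ry": 0, "rz": 0, "tx": 0, "ty": 0, "tz": -35, "grip": 0.5},
    {"rx": 0, "ry": 0, "rz": 0, "tx": 0, "ty": 0, "tz": 0, "grip": 0.5},
    {"rx": 0, "ry": 0, "rz": 0, "tx": 0, "ty": 0, "tz": 0, "grip": 0.5},
  ],
)

```text
clock: 8.78
eef_pos: [0.5052, 0.0307, 0.0355]
orientation: [[0.153, 0.988, -0.001], [0.988, -0.153, 0.001], [0.0, -0.001, -1.0]]
wrist_force: [-0.6, -0.7, 1.0]
finger_gap: 0.0427
grip_force: 0.0
```

Call:
drive_tool(
  commands=[
    {"rx": 0, "ry": 0, "rz": 0, "tx": -0.6, "ty": -4, "tz": 0.5, "grip": 0.5},
    {"rx": 0, "ry": 0, "rz": 0, "tx": -0.6, "ty": -4, "tz": 0, "grip": 0.5},
    {"rx": 0, "ry": 0, "rz": 0, "tx": -0.6, "ty": -4, "tz": 0, "grip": 0.5},
    {"rx": 0, "ry": 0, "rz": 0, "tx": -0.4, "ty": -3, "tz": 0, "grip": 0.5},
    {"rx": 0, "ry": 0, "rz": 0, "tx": 0, "ty": 0, "tz": 0, "grip": 0.5},
  ],
)

```text
clock: 9.2
eef_pos: [0.5029, 0.0133, 0.0367]
orientation: [[0.155, 0.988, -0.0], [0.988, -0.155, -0.0], [-0.0, -0.0, -1.0]]
wrist_force: [-0.1, -0.2, 1.4]
finger_gap: 0.0426
grip_force: 0.0
```

Call:
drive_tool(
  commands=[
    {"rx": 0, "ry": 0, "rz": 0, "tx": 0, "ty": 0, "tz": 0, "grip": 0.5},
    {"rx": 0, "ry": 0, "rz": 0, "tx": 1.6, "ty": 10, "tz": 0, "grip": 0.5},
    {"rx": 0, "ry": 0, "rz": 0, "tx": 0, "ty": 0, "tz": 35, "grip": 0.5},
    {"rx": 0, "ry": 0, "rz": 0, "tx": 0, "ty": 0, "tz": 40, "grip": 0.5},
    {"rx": 0, "ry": 0, "rz": 0, "tx": 0, "ty": 0, "tz": 40, "grip": 0.5},
  ],
)

```text
clock: 9.62
eef_pos: [0.5036, 0.0248, 0.1521]
orientation: [[0.154, 0.988, -0.003], [0.988, -0.154, 0.0], [-0.0, -0.003, -1.0]]
wrist_force: [1.0, 0.4, 0.4]
finger_gap: 0.0429
grip_force: 0.0
```

Call:
drive_tool(
  commands=[
    {"rx": 0, "ry": 0, "rz": 0, "tx": 0, "ty": -35, "tz": 40, "grip": 0.5},
    {"rx": 0, "ry": 0, "rz": 0, "tx": 0, "ty": -35, "tz": 40, "grip": 0.5},
    {"rx": 0, "ry": 0, "rz": 0, "tx": 0, "ty": -25, "tz": 0, "grip": 0.5},
    {"rx": 0, "ry": 0, "rz": 0, "tx": 0, "ty": 0, "tz": 0, "grip": 0.5},
    {"rx": 0, "ry": 0, "rz": 0, "tx": 0, "ty": 0, "tz": 0, "grip": 0.5},
  ],
)

```text
clock: 10.03
eef_pos: [0.5052, -0.0564, 0.215]
orientation: [[0.157, 0.988, 0.001], [0.988, -0.157, 0.0], [0.0, 0.001, -1.0]]
wrist_force: [-0.6, 0.7, 0.1]
finger_gap: 0.0423
grip_force: 0.0
```

Run:
```python
from h import *
s=r.state();a=cams.get_image("wrist");print(s["clock"],s["eef_pos"]);cv2.imwrite("pics/w7.png",a[:,:,::-1])
E=np.load("edge.npz");o,xb,yb=E["o"],E["xb"],E["yb"]
f=lambda p:np.c_[(p[:,:2]-o)@xb,(p[:,:2]-o)@yb].round(4).tolist()
q,c=slat("wrist",a,s);print(q.tolist(),f(cast("wrist",q,.045,s)))
for x in (310,335,350,365): print(x,a[215:235,x,0].tolist())
print([a[215:235,x,1].tolist() for x in (230,270)])
for v in (222,226): print(v,"z36",f(cast("wrist",[(340,v)],.036,s)),"z45",f(cast("wrist",[(250,v)],.045,s)))
```

```text
10.0333 [ 0.50517221 -0.05638086  0.21496386]
[[205.0, 246.0], [300.0, 246.0], [300.0, 282.0], [205.0, 282.0]] [[0.0021, -0.0727], [0.0023, 0.0168], [0.0409, 0.0175], [0.0407, -0.0752]]
310 [105, 104, 103, 102, 105, 104, 104, 105, 104, 105, 105, 105, 103, 104, 105, 104, 104, 105, 103, 104]
335 [100, 100, 100, 99, 99, 99, 100, 99, 99, 98, 99, 99, 98, 98, 100, 98, 99, 99, 99, 99]
350 [109, 110, 109, 109, 109, 108, 110, 109, 109, 108, 110, 109, 110, 109, 109, 109, 108, 110, 109, 108]
365 [94, 95, 95, 94, 95, 95, 94, 96, 94, 93, 93, 93, 94, 93, 92, 94, 93, 94, 93, 93]
[[158, 158, 158, 158, 157, 159, 159, 159, 160, 160, 160, 160, 160, 160, 161, 160, 160, 161, 161, 161], [161, 162, 160, 161, 160, 161, 162, 161, 161, 161, 162, 161, 161, 162, 161, 162, 162, 161, 161, 162]]
222 z36 [[-0.0183, 0.0548]] z45 [[-0.022, -0.0297]]
226 z36 [[-0.0142, 0.0551]] z45 [[-0.0181, -0.0298]]
```

View pics/w7.png

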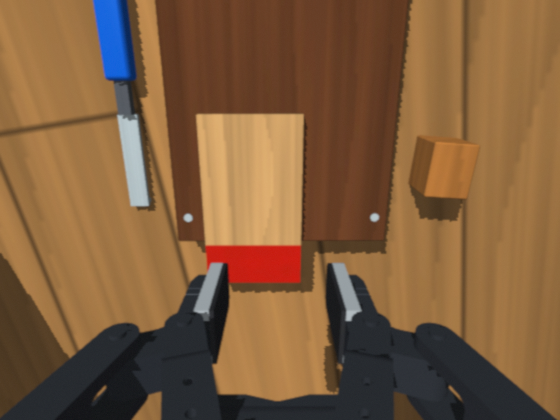

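The final view shows the red line at row 245.6 and the edge at row 240.5. Allowing for the heights, the line is about 1.5 mm past the edge and square, with everything else in place.

```bash
python3 -c "
from station import r
print(r.job_done())"
```

```text
the job is handed in; nothing more can be done
None
```

The job is handed in: the slat is square to the board, its red line about 1.5 mm past the free edge and its centre line about 28 mm off the edge's middle by my last wrist-camera measurement; the hand-in call gave no verdict.

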